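# Load a specimen in the screw-type hardness tester

## Task

Load the specimen in the bench hardness tester: with the fingertips push the specimen stage by its upright front plate all the way home under the spindle, then push the hand wheel round clockwise (seen from above) by its upright handle through exactly one full turn, so that the handle stands over the index line again and the penetrator bears on the specimen. Only push: grip nothing between the fingers, do not touch the specimen, and leave the other things on the bench where they are; finish with the hand clear.

Things in the scene. Friction and masses are not known exactly. Their poses are not given: they have to be found in the camera images.
- tester: Hardness tester: fixed grey C-shaped casting, base 172 x 112 mm, column at the back, hand wheel flat on top. Origin on the bench straight under the wheel axis; x points from its open front to its column, y left, z up. The base reaches 70 mm to the front, 102 to the back; the head (58 wide, up to 156 mm high) carries a dial that reaches 44 mm in front of the axis.
- wheel_centre (a point): Point on the wheel's upright axis, level with the middle of the handle grip, 206 mm above the bench. The wheel has a steel rim of 125 mm outside diameter and three spokes; the tops of rim and hub lie 27 mm below this point; the screw end in the middle of the hub (radius 8 mm) reaches up to 14 mm below it.
- handle (a point): Centre of the black upright handle on the rim, half-way up its grip. Round, 15 to 19 mm thick, its axis 56 mm from the wheel axis; the grip reaches 25 mm above and below this point (231 to 181 mm above the bench). It turns rigidly with the wheel.
- wheel (a joint): Wheel angle, rad: 0 at the start, handle over the index line on the tester's left (+y); grows clockwise seen from above, so the handle goes first to the back (the tester's +x), then right, front, left; one turn = 6.283. Lowers the spindle 8 mm a turn; no stop; takes about 0.13 N m (2 to 3 N at the handle) and stays where left.
- stage (a joint): Travel of the specimen stage in m: 0 drawn right out to the front, as it starts, 0.040 home against its stop; it slides along the tester's +x, needs about 3 N and stays where it is left.
- stage_front (a point): Centre of the front face of the stage's upright push plate, the face that looks to the tester's -x. The plate is dark steel, 66 mm wide, 40 mm tall (22 to 62 mm above the bench), 8 mm thick. It stands 120 mm in front of the wheel axis when the stage is home, and nothing lies before it.
- specimen: The specimen: plain ground metal disc 37 mm across, 32 mm high, loose in a shallow brass ring on the stage, its underside 32 mm above the bench. Origin at the centre of its underside.
- penetrator: The sprung steel penetrator tip under the spindle, 6 mm clear of the specimen's top at the start; after one turn of the wheel it presses on the specimen with about 10 N (6 N per mm).
- next_sample: Plain metal disc 36 mm across, 32 mm high, loose on the bench to the left of the tester; leave it.
- spotted_sample: Metal disc with dark spots, 38 mm across, 33 mm high, loose on the bench to the right of the tester; leave it.
- caliper: Caliper 52 x 163 x 11 mm lying on the right of the bench; leave it.
There are look-alikes about, which are no part of the job. Leave any orange or turquoise look-alike of the specimen alone.

How it is judged:
By the outcome, as a careful person would: the job done as asked, in the order asked, and still so for the second after the job is handed in, with the robot touching nothing.
It also fails if it takes over 67 s, if anything falls off the work surface, if the arm or the gripper's body presses on something with over 40 N, if the wrist force passes 120 N, or if a joint passes its speed limit or range.

## Robot

A 6-joint arm with a two-finger parallel gripper is mounted at the origin on a cart in front of the work surface, level with it; the furniture and walls round the work are solid. World frame = base frame: x ahead of the robot, y to its left, z up, the work surface at z = 0. Lengths are in m, angles in rad, forces in N, time in s.
With the tool pointing down it reaches from about 0.225 to 0.875 m from the base axis. Payload 3.4 kg.
Tool frame: the origin (TCP) lies between the finger pads; the fingertips stand 11 mm ahead of it and the grasp point (between the pads) lies 8 mm behind it; z points along the fingers, y is the direction in which the jaws open and shut (so a half turn about z gives the same grasp; the last joint's range is limited). The gripper opens to 85 mm and grips with 20 to 120 N. Pads are 22 mm wide; open, the fingers measure 114 mm over their backs; the gripper's body (76 mm by 85 mm) begins 54 mm behind the grasp point. The pads swing forward as they close: fully open they stand 13 mm farther back than shut.
Start: joints at [-1.346, 0.276, 1.505, -0, 1.361, -0.121], TCP at [0.195, -0.541, 0.242] pointing down, gripper open.
Joint ranges: [-2.89, 2.89], [-0.75, 2.08], [0.22, 2.7], [-1.18, 4.32], [0.11, 2.71], [-2.7, 2.7]. Speed limits (rad/s): [2.57, 2.57, 3.14, 3.14, 3.14, 3.14].

## Interface

Orientations are given as a unit quaternion [w, x, y, z].
In Python, from rig import manip gives the robot as it stands. The module is installed in compiled form; this text tells all that it offers.
- The arm moves only by the tool move_arm, never from a script. Its argument "series" is a list that holds one entry, the list of rows, each a list of 7 numbers: the shift along the world's x, y, z in m, then the turn, a rotation vector about the world's x, y, z in rad, then the finger opening in m, from 0 to 0.0854. A call has 1 to 20 rows; each row shifts and turns the commanded pose from where the row before left it; what a row does not reach is not made up. A row lasts 1/12 s, in which the tool goes at most 41.7 mm and 7.16 degrees, less where a joint would pass 70% of its speed; a pose out of reach is approached as far as the arm can. A call with a gripper value outside its range is refused whole. The fingers move at their own pace and stop on an object; "newtons" is the grip in N (left out, the last holds). Time passes only in rows, so rows that do not move let the fingers close. It gives the time, the measured TCP pose, the force and the opening at its end, in the units of the state.
- manip.get_state(): the state, without advancing time (a new reading comes with each control period).
- manip.get_image(name): name is "side" or "top" or "wrist"; returns a dict with "color" (420x560x3 uint8, red, green, blue), "fx", "fy", "cx", "cy" (pixels), "R" (3x3) and "t" (3): a world point X has camera coordinates R X + t; the wrist camera has in their place "tool_from_camera" (4x4, takes a point from camera to tool coordinates, whose origin is the TCP and whose axes are the flange's). Camera axes: x right, y down, z forward; pixel columns grow to the right and rows downward; lengths in m; the calibration is good to about 2 mm. The wrist camera is an equidistant fisheye: a pixel r from the principal point sees the ray r / f radians off the axis. A picture is of the moment at which its call begins: read the wrist's pose just before it. There is no depth.
- manip.sign_off(): hands the job in, once; it reports no verdict.
The state is a dict: "clock": time; "qpos": joint angles; "qd": joint speeds; "effort": joint torques, N m; "position": TCP position; "ee_rot": TCP orientation; "contact_force": force on the tool from outside, world axes, zero at the start; "moment": the same for the moment, N m; "width": finger opening in m.
Only numpy, scipy, OpenCV 4.12 (cv2) and the standard library are available. Lean on these libraries where they do the work, as an engineer would, in place of code of your own. Each camera call takes 0.05 s, during which the arm holds its last target.

## Working session

There is one attempt and no reset: what is moved stays moved. The work goes in short steps, Python scripts to look and compute and a tool call to move; the robot and the scene stay as the last step left them, time stands still between calls to the robot, and variables do not carry over. Pictures are saved under pics/ and viewed, and the job is handed in when it is done.

Besides the shell and the picture viewer there is one more tool, called after "Emit:" by a JSON object that holds its "api" and its "payload". move_arm: Moves the arm, as the interface text tells. Its arguments: {"type":"object","properties":{"series":{"type":"array"},"newtons":{"type":"number"}},"required":["series"]}

```bash
mkdir -p pics; python3 - <<'E'
from rig import manip
import cv2
print(manip.get_state())
for n in("side","top","wrist"):
    d=manip.get_image(n); cv2.imwrite(f"pics/{n}0.png",d["color"][:,:,::-1])
    print(n,{k:(v.tolist() if hasattr(v,'tolist') else v) for k,v in d.items() if k!="color"})
E
```

```text
{'clock': 0.0, 'qpos': array([-1.34600285e+00,  2.76582593e-01,  1.50617616e+00, -2.04779887e-05,
        1.36068602e+00, -1.20985896e-01]), 'qd': array([ 0.00056988, -0.00066019,  0.00044744,  0.0002995 , -0.00030424,
        0.00132707]), 'effort': array([-5.86937858e-05, -4.16781127e+01, -2.45807326e+01, -4.26956085e-04,
        1.12119236e-02,  3.35095663e-06]), 'position': array([ 0.19476221, -0.54045033,  0.24142962]), 'ee_rot': array([-9.24290837e-04,  9.85090978e-01,  1.72031707e-01, -5.80426605e-05]), 'contact_force': array([-0.03441505, -0.3680314 , -0.87474164]), 'moment': array([-0.0482927 ,  0.01620514, -0.02690849]), 'width': 0.08527687438912285}
side {'fx': 476.0217582982897, 'fy': 476.0217582982897, 'cx': 281.88281059424827, 'cy': 210.4817784517098, 'R': [[-0.602748348061729, -0.7978235961845329, 0.013112523785928528], [-0.5101818556242533, 0.37269829749356453, -0.7751196380154435], [0.613521721783875, -0.4738918530810361, -0.6316784059019047]], 't': [0.31243118483977717, 0.41171326189098156, 0.7653074180431509]}
top {'fx': 382.9513503395196, 'fy': 382.9513503395196, 'cx': 271.98591784621743, 'cy': 204.39637697161172, 'R': [[-0.24346763126121598, -0.9698992491658568, 0.00435419287123286], [-0.950405427872649, 0.23767365846104688, -0.20060098390573347], [0.19352786672275213, -0.05297809491902234, -0.9796633535355355]], 't': [0.10787465961025296, 0.5934014332819139, 0.9323679266954531]}
wrist {'fx': 325.19226210127806, 'fy': 325.19226210127806, 'cx': 282.4096402730557, 'cy': 205.49857869968864, 'tool_from_camera': [[-0.00045856581996668084, -0.9447782899389388, -0.32770989087520935, 0.08446067583094473], [0.9999998871682871, -0.0003926006955900722, -0.00026744738824679813, -8.562198299955082e-05], [0.00012401935500714928, -0.32770997654137224, 0.9447783633712465, -0.13142792796526956], [0.0, 0.0, 0.0, 1.0]]}
```

View pics/side0.png

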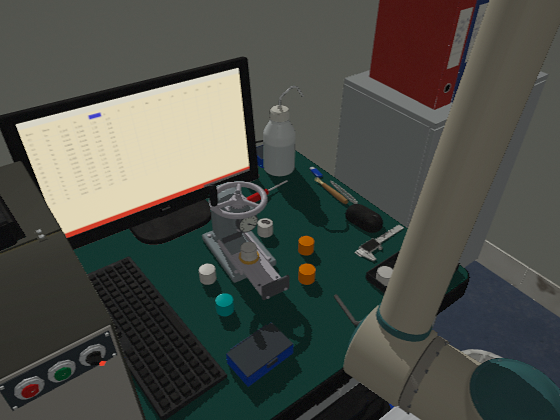

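View pics/top0.png

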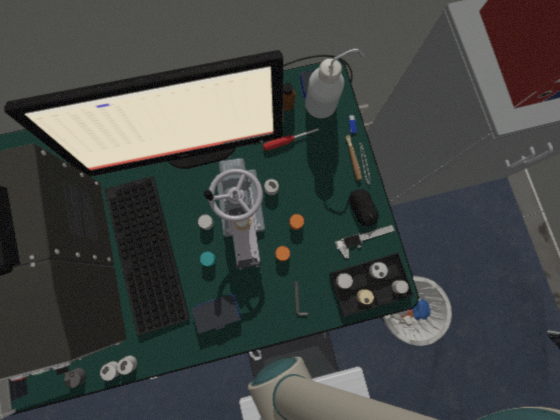

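View pics/wrist0.png

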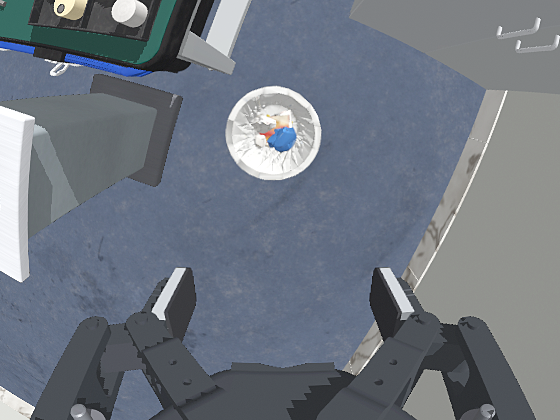

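The top view shows the wheel at about (236,194), the black handle at (209,195) and the push plate at about (246,263). I'll enlarge the crops next.

```bash
python3 - <<'E'
import cv2
a=cv2.imread("pics/top0.png")[150:280,180:320]; cv2.imwrite("pics/topc.png",cv2.resize(a,None,fx=4.5,fy=4.5,interpolation=cv2.INTER_CUBIC))
a=cv2.imread("pics/side0.png")[165:305,190:330]; cv2.imwrite("pics/sidec.png",cv2.resize(a,None,fx=4.2,fy=4.2,interpolation=cv2.INTER_CUBIC))
E
```

```text
(no output)
```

View pics/topc.png

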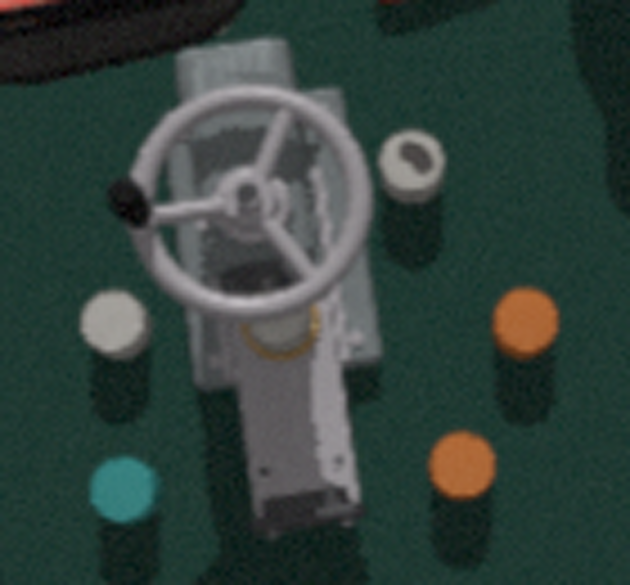

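View pics/sidec.png

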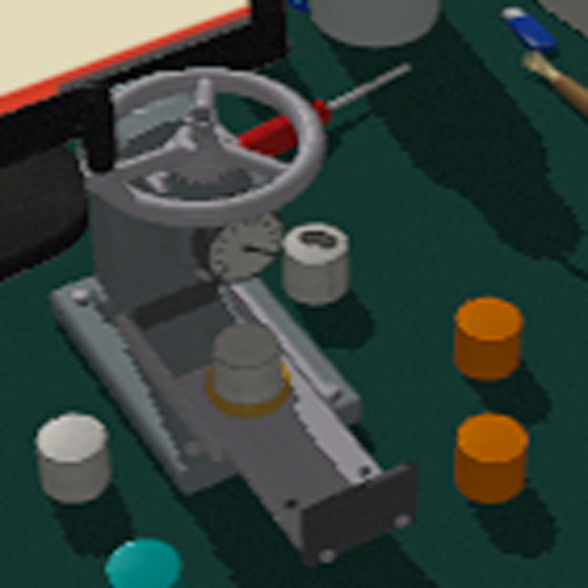

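```bash
cat > h.py <<'E'
import numpy as np
CAM={'side':(476.0217582982897,281.88281059424827,210.4817784517098,np.array([[-0.602748348061729, -0.7978235961845329, 0.013112523785928528], [-0.5101818556242533, 0.37269829749356453, -0.7751196380154435], [0.613521721783875, -0.4738918530810361, -0.6316784059019047]]),np.array([0.31243118483977717, 0.41171326189098156, 0.7653074180431509])),
'top':(382.9513503395196,271.98591784621743,204.39637697161172,np.array([[-0.24346763126121598, -0.9698992491658568, 0.00435419287123286], [-0.950405427872649, 0.23767365846104688, -0.20060098390573347], [0.19352786672275213, -0.05297809491902234, -0.9796633535355355]]),np.array([0.10787465961025296, 0.5934014332819139, 0.9323679266954531]))}
def plane(c,px,z):
    f,cx,cy,R,t=CAM[c]; d=R.T@np.array([(px[0]-cx)/f,(px[1]-cy)/f,1]); o=-R.T@t
    return o+d*(z-o[2])/d[2]
def proj(c,X):
    f,cx,cy,R,t=CAM[c]; p=R@np.asarray(X)+t; return p[:2]/p[2]*f+[cx,cy]
def topc(p): return (p[0]/4.5+180-.4,p[1]/4.5+150-.4)
def sidec(p): return (p[0]/4.2+190-.4,p[1]/4.2+165-.4)
def circ(P):
    P=np.array(P)[:,:2]; A=np.c_[2*P,np.ones(len(P))]; s=np.linalg.lstsq(A,(P**2).sum(1),rcond=None)[0]
    return s[:2],np.sqrt(s[2]+s[:2]@s[:2])
E
python3 - <<'E'
from h import *
print('top rim',circ([plane('top',topc(p),.174) for p in [(252,86),(372,200),(340,280),(252,318),(165,280),(335,118),(165,122)]]))
print('side rim',circ([plane('side',sidec(p),.174) for p in [(210,68),(325,140),(290,205),(205,222),(120,200),(295,95),(130,90)]]))
print('handle top', plane('top',topc((124,198)),.228),'side',plane('side',sidec((98,88)),.229), 'bot side', plane('side',sidec((101,165)),.181))
print('plate',[plane('side',sidec(p),z).round(4) for p,z in [((302,517),.062),((414,465),.062),((312,563),.022),((416,513),.022)]])
print('platetop',[plane('top',topc(p),.062).round(4) for p in [(265,510),(358,490)]],[plane('top',topc(p),.022).round(4) for p in [(260,530),(357,522)]])
print('spotted',plane('top',topc((412,160)),.033),'next',plane('top',topc((118,320)),.032))
print('base corners',[plane('top',topc(p),.02).round(4) for p in [(195,388),(380,362),(345,90)]])
E
```

```text
top rim (array([0.62306021, 0.04158723]), np.float64(0.060862119079170045))
side rim (array([0.62167027, 0.0403019 ]), np.float64(0.06258142369331111))
handle top [0.62551541 0.09919269 0.228     ] side [0.62751404 0.09563461 0.229     ] bot side [0.6297419  0.09693865 0.181     ]
plate [array([0.4696, 0.09  , 0.062 ]), array([0.4645, 0.0252, 0.062 ]), array([0.4712, 0.0834, 0.022 ]), array([0.4664, 0.0213, 0.022 ])]
platetop [array([0.4765, 0.0784, 0.062 ]), array([0.4747, 0.0256, 0.062 ])] [array([0.4688, 0.0865, 0.022 ]), array([0.4596, 0.031 , 0.022 ])]
spotted [ 0.65893134 -0.05173329  0.033     ] next [0.60707199 0.13909544 0.032     ]
base corners [array([0.5588, 0.1051, 0.02  ]), array([ 0.5473, -0.0043,  0.02  ]), array([ 0.7149, -0.0236,  0.02  ])]
```

```bash
cat >> h.py <<'E'
def tri(pt,ps):
    A=[];b=[]
    for c,p in(('top',pt),('side',ps)):
        f,cx,cy,R,t=CAM[c]; x=(p[0]-cx)/f;y=(p[1]-cy)/f
        A+=[R[0]-x*R[2],R[1]-y*R[2]]; b+=[x*t[2]-t[0],y*t[2]-t[1]]
    return np.linalg.lstsq(np.array(A),np.array(b),rcond=None)[0].round(4)
E
python3 - <<'E'
from h import *
print('mon BR',tri((285,137),(255,183)),'TR',tri((283,55),(247,58)))
print('mon BL-ish from top at same z', plane('top',(90,172),.1))
print('box top', [plane('top',p,.05).round(3) for p in [(194,305),(238,297),(241,318),(198,335)]])
print('hubtop',plane('top',topc((247,190)),.192),plane('side',sidec((203,112)),.192))
u=np.array([.9955,-.095,0]);v=np.array([.095,.9955,0]);c=np.array([.6223,.041,0])
for n,X in [('plate TL',c-.16*u+.033*v+[0,0,.062]),('plate TR',c-.16*u-.033*v+[0,0,.062]),('plate BL',c-.16*u+.033*v+[0,0,.022]),('plate BR',c-.16*u-.033*v+[0,0,.022]),('handle top',c+.056*v+[0,0,.231]),('hub',c+[0,0,.192])]:
    s=proj('side',X);t=proj('top',X); print(n,((s-[190,165]+.4)*4.2).round(),((t-[180,150]+.4)*4.5).round())
E
```

```text
mon BR [ 0.7781 -0.1141  0.057 ] TR [ 0.8071 -0.112   0.388 ]
mon BL-ish from top at same z [0.78618424 0.38763638 0.1       ]
box top [array([0.404, 0.21 , 0.05 ]), array([0.396, 0.099, 0.05 ]), array([0.345, 0.104, 0.05 ]), array([0.332, 0.215, 0.05 ])]
hubtop [0.62427517 0.04248409 0.192     ] [0.62416859 0.03986389 0.192     ]
plate TL [308. 520.] [251. 533.]
plate TR [423. 469.] [368. 515.]
plate BL [309. 574.] [257. 536.]
plate BR [421. 523.] [370. 518.]
handle top [96. 85.] [127. 191.]
hub [203. 115.] [251. 193.]
```

Emit:
{"api": "move_arm", "payload": {"series": [[[0.011,0.0275,0,0,0,0.12,0],[0.011,0.0275,0,0,0,0.12,0],[0.011,0.0275,0,0,0,0.12,0],[0.011,0.0275,0,0,0,0.12,0],[0.011,0.0275,0,0,0,0.12,0],[0.011,0.0275,0,0,0,0.12,0],[0.011,0.0275,0,0,0,0.12,0],[0.011,0.0275,0,0,0,0.12,0],[0.011,0.0275,0,0,0,0.12,0],[0.011,0.0275,0,0,0,0.12,0],[0.011,0.0275,0,0,0,0.12,0],[0.011,0.0275,0,0,0,0.12,0],[0.011,0.0275,0,0,0,0.12,0],[0.011,0.0275,0,0,0,0.12,0],[0.011,0.0275,0,0,0,0.12,0],[0.011,0.0275,0,0,0,0.12,0],[0.011,0.0275,0,0,0,0.12,0],[0.011,0.0275,0,0,0,0.12,0],[0.011,0.0275,0,0,0,0.12,0],[0.011,0.0275,0,0,0,0.12,0]]]}}

```text
clock: 1.82
position: [0.4149, 0.0105, 0.2423]
ee_rot: [-0.0, 0.194, 0.981, -0.0]
contact_force: [-0.2, -0.5, 0.7]
width: 0.0001
```

Candidates:
- **Stage plate:** only one is present, the dark plate at side (276,288) / top (246,263).
- **Handle:** the black knob on the rim at side (213,193) / top (209,195). It is not the screw in the hub, the dark dial or the mouse.
- **Specimen:** the plain disc in the brass ring at side (249,253). It is not the discs at side (208,273), (265,228), (306,245), (307,273) or (224,304).

The crop above confirms the plate and handle.

Emit:
{"api": "move_arm", "payload": {"series": [[[0.003,0.01,-0.01,0,0,0.06,0],[0.003,0.01,-0.01,0,0,0.06,0],[0.003,0.01,-0.015,0,0,0.06,0],[0.003,0.01,-0.02,0,0,0.06,0],[0.003,0.007,-0.02,0,0,0.06,0],[0,0,-0.02,0,0,0,0],[0,0,-0.02,0,0,0,0],[0,0,-0.02,0,0,0,0],[0,0,-0.02,0,0,0,0],[0,0,-0.02,0,0,0,0],[0,0,-0.015,0,0,0,0],[0,0,-0.007,0,0,0,0],[0,0,0,0,0,0,0]]]}}

```text
clock: 2.9
position: [0.4286, 0.056, 0.044]
ee_rot: [-0.002, 0.048, 0.999, 0.0]
contact_force: [-0.5, -1.0, 0.3]
width: 0.0001
```

```bash
python3 - <<'E'
from rig import manip
import cv2
s=manip.get_state(); print(s['clock'],s['position'],s['ee_rot'],s['contact_force'])
d=manip.get_image("side")["color"][165:305,190:330,::-1]
cv2.imwrite("pics/s1.png",cv2.resize(d,None,fx=4.2,fy=4.2,interpolation=cv2.INTER_CUBIC))
cv2.imwrite("pics/w1.png",manip.get_image("wrist")["color"][:,:,::-1])
E
```

```text
2.9 [0.42861549 0.05601608 0.04395999] [-1.88346828e-03  4.79022769e-02  9.98850251e-01  2.02272543e-05] [-0.45832445 -1.02535887  0.31830534]
```

View pics/s1.png

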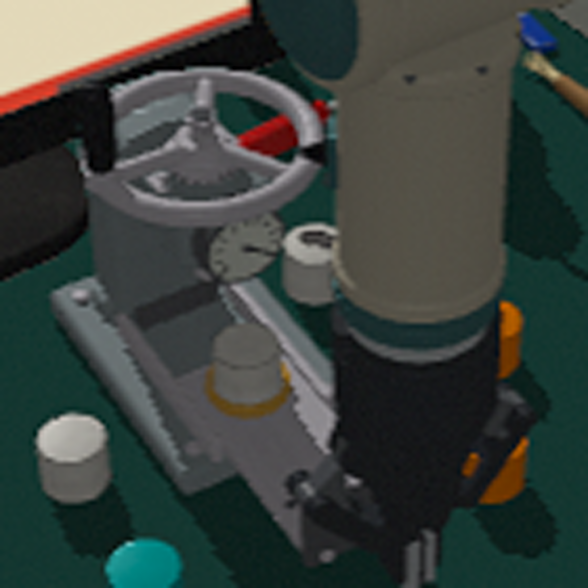

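View pics/w1.png

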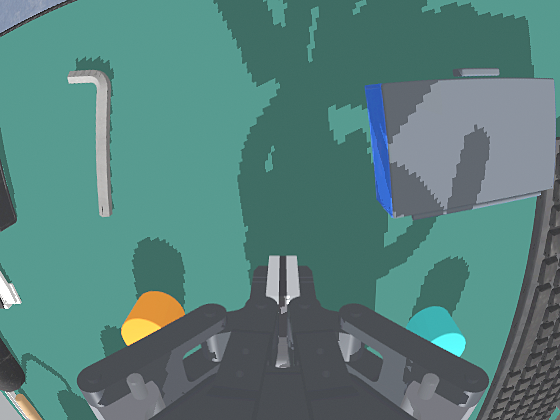

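Emit:
{"api": "move_arm", "payload": {"series": [[[0.004,-0.0004,0,0,0,0,0],[0.004,-0.0004,0,0,0,0,0],[0.004,-0.0004,0,0,0,0,0],[0.004,-0.0004,0,0,0,0,0],[0.003,-0.0003,0,0,0,0,0],[0.003,-0.0003,0,0,0,0,0],[0.003,-0.0003,0,0,0,0,0],[0.003,-0.0003,0,0,0,0,0],[0.003,-0.0003,0,0,0,0,0],[0.003,-0.0003,0,0,0,0,0],[0.003,-0.0003,0,0,0,0,0],[0.003,-0.0003,0,0,0,0,0],[0.003,-0.0003,0,0,0,0,0],[0.003,-0.0003,0,0,0,0,0],[0.003,-0.0003,0,0,0,0,0]]]}}

```text
clock: 4.25
position: [0.4789, 0.0513, 0.0451]
ee_rot: [-0.0, 0.048, 0.999, 0.0]
contact_force: [-2.4, 3.1, -0.7]
width: 0.0002
```

```bash
python3 - <<'E'
from rig import manip
import cv2
d=manip.get_image("side")["color"][165:305,190:330,::-1]
cv2.imwrite("pics/s2.png",cv2.resize(d,None,fx=4.2,fy=4.2,interpolation=cv2.INTER_CUBIC))
E
```

```text
(no output)
```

View pics/s2.png

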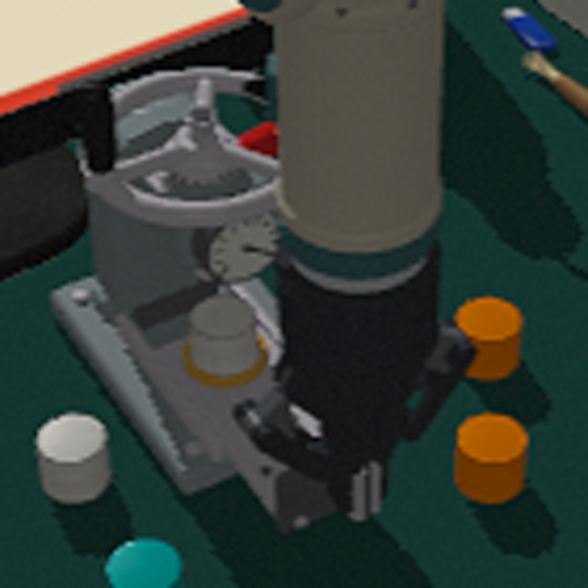

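The stage is moving: the specimen has gone from crop (248,360) to (225,340). I'll push on until it stops.

Emit:
{"api": "move_arm", "payload": {"series": [[[0.002,-0.0002,0,0,0,0,0],[0.002,-0.0002,0,0,0,0,0],[0.002,-0.0002,0,0,0,0,0],[0.002,-0.0002,0,0,0,0,0],[0.002,-0.0002,0,0,0,0,0]]]}}

```text
clock: 4.72
position: [0.489, 0.0502, 0.0453]
ee_rot: [-0.0, 0.048, 0.999, 0.0]
contact_force: [-2.2, 2.2, -0.5]
width: 0.0003
```

Emit:
{"api": "move_arm", "payload": {"series": [[[0.001,-0.0001,0,0,0,0,0],[0.001,-0.0001,0,0,0,0,0]]]}}

```text
clock: 4.88
position: [0.4911, 0.0499, 0.0453]
ee_rot: [0.0, 0.048, 0.999, 0.0]
contact_force: [-3.1, 2.0, -0.9]
width: 0.0002
```

Emit:
{"api": "move_arm", "payload": {"series": [[[0.001,-0.0001,0,0,0,0,0],[0.001,-0.0001,0,0,0,0,0]]]}}

```text
clock: 5.05
position: [0.4927, 0.0498, 0.0453]
ee_rot: [-0.0, 0.048, 0.999, 0.0]
contact_force: [-4.4, 3.5, 1.0]
width: -0.0002
```

Emit:
{"api": "move_arm", "payload": {"series": [[[0.001,-0.0001,0,0,0,0,0],[0.001,-0.0001,0,0,0,0,0]]]}}

```text
clock: 5.22
position: [0.4927, 0.0498, 0.0453]
ee_rot: [-0.002, 0.048, 0.999, 0.0]
contact_force: [-8.6, 2.5, 5.4]
width: 0.0002
```

Emit:
{"api": "move_arm", "payload": {"series": [[[0.001,-0.0001,0,0,0,0,0],[0.001,-0.0001,0,0,0,0,0]]]}}

```text
clock: 5.38
position: [0.4927, 0.0497, 0.0452]
ee_rot: [-0.004, 0.048, 0.999, 0.0]
contact_force: [-12.4, 2.9, 9.1]
width: 0.0
```

Emit:
{"api": "move_arm", "payload": {"series": [[[0.001,-0.0001,0,0,0,0,0],[0.001,-0.0001,0,0,0,0,0]]]}}

```text
clock: 5.55
position: [0.4927, 0.0497, 0.0451]
ee_rot: [-0.006, 0.048, 0.999, 0.0]
contact_force: [-15.2, 3.6, 13.1]
width: 0.0003
```

Travel stopped at x=0.4927 while the force climbed, so the stage is home. I'll back off and rise.

Emit:
{"api": "move_arm", "payload": {"series": [[[-0.005,0.0005,0,0,0,0,0],[-0.01,0.001,0,0,0,0,0],[-0.015,0.0015,0,0,0,0,0],[-0.015,0.0015,0,0,0,0,0],[0,0,0.03,0,0,0,0],[0,0,0.035,0,0,0,0],[0,0,0.035,0,0,0,0],[0,0,0.035,0,0,0,0],[0,0,0.035,0,0,0,0],[0,0,0.035,0,0,0,0],[0,0,0.03,0,0,0,0],[0,0,0.02,0,0,0,0]]]}}

```text
clock: 6.55
position: [0.4559, 0.053, 0.3046]
ee_rot: [0.005, 0.048, 0.999, -0.0]
contact_force: [0.4, 0.1, -1.4]
width: 0.0003
```

```bash
python3 - <<'E'
from rig import manip
import cv2
print(manip.get_state()['position'],manip.get_state()['qpos'].round(2))
d=manip.get_image("side")["color"][165:305,190:330,::-1]
cv2.imwrite("pics/s3.png",cv2.resize(d,None,fx=4.2,fy=4.2,interpolation=cv2.INTER_CUBIC))
d=manip.get_image("top")["color"][150:280,180:320,::-1]
cv2.imwrite("pics/t3.png",cv2.resize(d,None,fx=4.5,fy=4.5,interpolation=cv2.INTER_CUBIC))
E
```

```text
[0.4558876  0.05301979 0.30456738] [-0.04  0.06  1.62 -0.    1.45 -1.51]
```

View pics/s3.png

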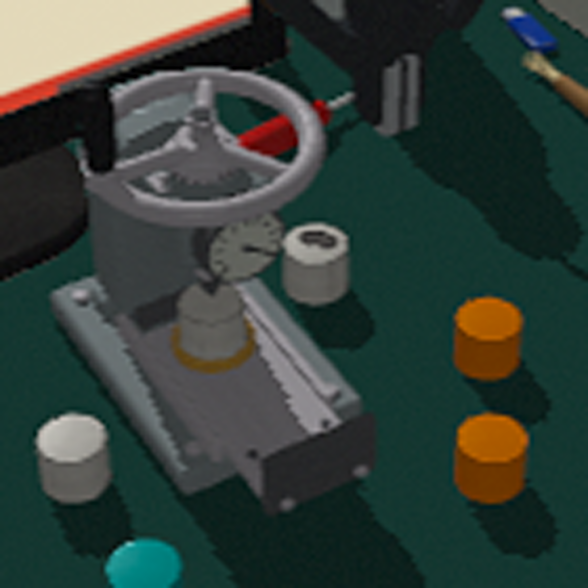

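View pics/t3.png

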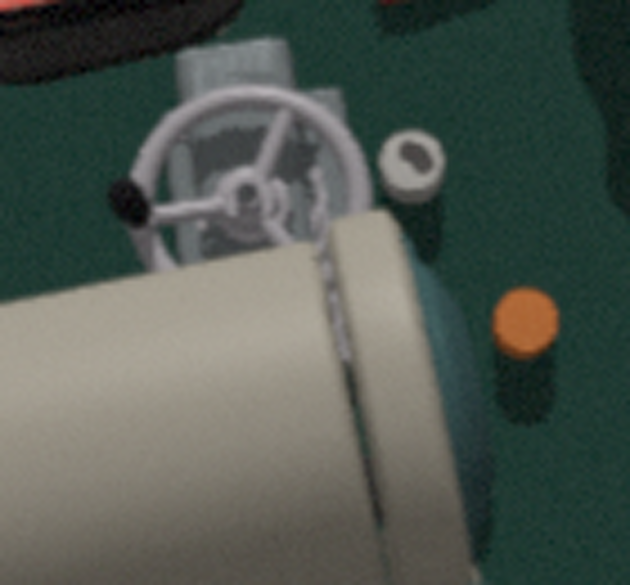

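The stage is home: the specimen sits at crop (213,320) under the spindle and the wheel is untouched. Next I'll move to the front side of the handle and descend.

Emit:
{"api": "move_arm", "payload": {"series": [[[0.017,0.006,0,0,0,0,0],[0.017,0.006,0,0,0,0,0],[0.017,0.006,0,0,0,0,0],[0.017,0.006,0,0,0,0,0],[0.017,0.006,0,0,0,0,0],[0.017,0.006,0,0,0,0,0],[0.017,0.006,0,0,0,0,0],[0.017,0.006,0,0,0,0,0],[0,0,-0.02,0,0,0,0],[0,0,-0.02,0,0,0,0],[0,0,-0.02,0,0,0,0],[0,0,-0.02,0,0,0,0],[0,0,-0.02,0,0,0,0],[0,0,0,0,0,0,0]]]}}

```text
clock: 7.82
position: [0.5871, 0.1011, 0.1951]
ee_rot: [-0.004, 0.048, 0.999, -0.001]
contact_force: [-1.3, 0.2, 0.4]
width: 0.0
```

```bash
cat > look.py <<'E'
import sys,cv2
from rig import manip
n=sys.argv[1]
s=manip.get_state(); print(s['clock'],s['position'].round(4),s['ee_rot'].round(4),s['contact_force'].round(1),s['qpos'].round(2))
for c,(y,x),h,f in(("side",(165,190),140,4.2),):
    d=manip.get_image(c)["color"][y:y+h,x:x+140,::-1]
    cv2.imwrite(f"pics/{c}{n}.png",cv2.resize(d,None,fx=f,fy=f,interpolation=cv2.INTER_CUBIC))
if len(sys.argv)>2:
    cv2.imwrite(f"pics/wrist{n}.png",manip.get_image("wrist")["color"][:,:,::-1])
E
python3 look.py 4 w
```

```text
7.8167 [0.5871 0.1011 0.1951] [-4.300e-03  4.800e-02  9.988e-01 -7.000e-04] [-1.3  0.2  0.4] [ 0.05  0.34  1.53 -0.    1.28 -1.42]
```

View pics/side4.png

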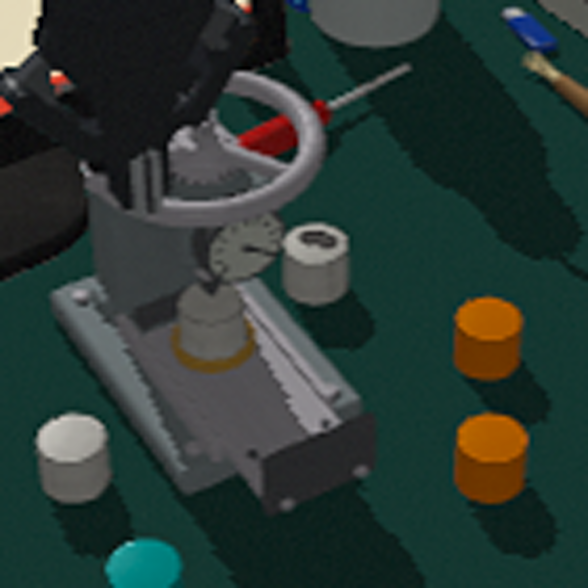

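View pics/wrist4.png

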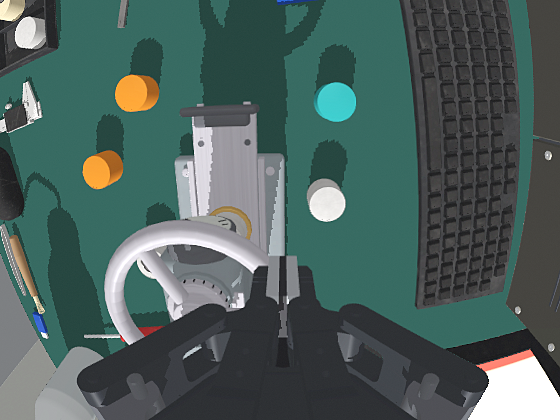

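Emit:
{"api": "move_arm", "payload": {"series": [[[0,0,0.005,0,0,0,0],[0,0,0.004,0,0,0,0],[0,0,0,0,0,0,0],[0,0,0,0,0,0,0]]]}}

```text
clock: 8.25
position: [0.5908, 0.1016, 0.2111]
ee_rot: [0.002, 0.048, 0.999, 0.0]
contact_force: [-0.0, 0.2, -0.9]
width: -0.0001
```

Emit:
{"api": "move_arm", "payload": {"series": [[[0,0,0,0,0,0,0],[0,0,0,0,0,0,0],[0,0,0,0,0,0,0]]]}}

```text
clock: 8.5
position: [0.5898, 0.1016, 0.2094]
ee_rot: [0.0, 0.048, 0.999, 0.0]
contact_force: [-0.5, 0.1, -0.1]
width: 0.0001
```

Emit:
{"api": "move_arm", "payload": {"series": [[[0.004,-0.0006,-0.004,0,0,0,0],[0.004,-0.0006,0,0,0,0,0],[0.004,-0.0006,0,0,0,0,0],[0.002,-0.0006,0,0,0,0,0],[0,0,0,0,0,0,0],[0,0,0,0,0,0,0]]]}}

```text
clock: 9.0
position: [0.6041, 0.0991, 0.2052]
ee_rot: [-0.0, 0.048, 0.999, 0.0]
contact_force: [-0.3, -0.1, 0.1]
width: -0.0001
```

Emit:
{"api": "move_arm", "payload": {"series": [[[0.002,-0.0002,0,0,0,0,0],[0.001,-0.0001,0,0,0,0,0]]]}}

```text
clock: 9.17
position: [0.607, 0.0989, 0.2054]
ee_rot: [0.0, 0.048, 0.999, 0.0]
contact_force: [0.8, 0.1, 0.2]
width: -0.0001
```

Emit:
{"api": "move_arm", "payload": {"series": [[[0.001,-0.0001,0,0,0,0,0],[0.001,-0.0001,0,0,0,0,0],[0,0,0,0,0,0,0]]]}}

```text
clock: 9.42
position: [0.6084, 0.0988, 0.2053]
ee_rot: [-0.001, 0.048, 0.999, 0.0]
contact_force: [-2.0, 0.2, 0.9]
width: -0.0001
```

```bash
python3 look.py 5 w
```

```text
9.4167 [0.6084 0.0988 0.2053] [-6.000e-04  4.780e-02  9.989e-01  1.000e-04] [-2.   0.2  0.9] [ 0.05  0.36  1.47  0.    1.31 -1.43]
```

View pics/side5.png

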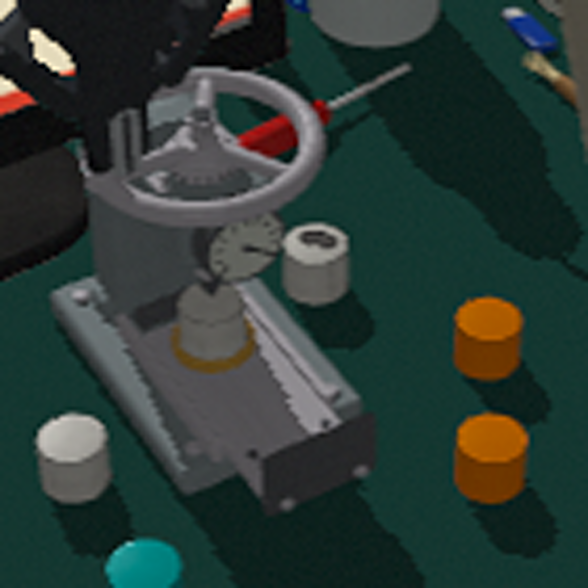

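```bash
cat >> h.py <<'E'
yaw=-0.096
U=np.array([np.cos(yaw),np.sin(yaw)]);V=np.array([-np.sin(yaw),np.cos(yaw)]);C=np.array([.623,.041])
def P(th,D=.0195,R=.056): return C+R*(np.sin(th)*U+np.cos(th)*V)-D*(np.cos(th)*U-np.sin(th)*V)
def rows(a,n,st=.09,start=None,D=.0195,face=1):
    cur=P(a,D) if start is None else np.array(start); out=[]
    for i in range(n):
        d=np.round(P(a+(i+1)*st,D)-cur,4); cur=cur+d
        out.append([d[0],d[1],0,0,0,-st,0])
    print('['+', '.join('[%g, %g, 0, 0, 0, %g, 0]'%(r[0],r[1],r[5]) for r in out)+']'); print('end',cur.round(4))
E
python3 -c "
from h import *
print(P(0));rows(0,18,start=(.609,.0987)); rows(18*.09,17); print(P(.09*35))"
```

```text
[0.60895753 0.09861128]
[[0.0052, 0.0009, 0, 0, 0, -0.09, 0], [0.0053, 0.0006, 0, 0, 0, -0.09, 0], [0.0053, 0.0001, 0, 0, 0, -0.09, 0], [0.0054, -0.0004, 0, 0, 0, -0.09, 0], [0.0052, -0.0009, 0, 0, 0, -0.09, 0], [0.0052, -0.0014, 0, 0, 0, -0.09, 0], [0.005, -0.0018, 0, 0, 0, -0.09, 0], [0.0048, -0.0022, 0, 0, 0, -0.09, 0], [0.0046, -0.0027, 0, 0, 0, -0.09, 0], [0.0044, -0.0031, 0, 0, 0, -0.09, 0], [0.0041, -0.0034, 0, 0, 0, -0.09, 0], [0.0037, -0.0039, 0, 0, 0, -0.09, 0], [0.0034, -0.0041, 0, 0, 0, -0.09, 0], [0.003, -0.0044, 0, 0, 0, -0.09, 0], [0.0025, -0.0047, 0, 0, 0, -0.09, 0], [0.0022, -0.0049, 0, 0, 0, -0.09, 0], [0.0017, -0.005, 0, 0, 0, -0.09, 0], [0.0012, -0.0052, 0, 0, 0, -0.09, 0]]
end [0.6812 0.0522]
[[0.0008, -0.0053, 0, 0, 0, -0.09, 0], [0.0003, -0.0053, 0, 0, 0, -0.09, 0], [-0.0002, -0.0053, 0, 0, 0, -0.09, 0], [-0.0007, -0.0053, 0, 0, 0, -0.09, 0], [-0.0011, -0.0052, 0, 0, 0, -0.09, 0], [-0.0016, -0.0051, 0, 0, 0, -0.09, 0], [-0.0021, -0.005, 0, 0, 0, -0.09, 0], [-0.0025, -0.0047, 0, 0, 0, -0.09, 0], [-0.0029, -0.0045, 0, 0, 0, -0.09, 0], [-0.0033, -0.0041, 0, 0, 0, -0.09, 0], [-0.0036, -0.0039, 0, 0, 0, -0.09, 0], [-0.004, -0.0036, 0, 0, 0, -0.09, 0], [-0.0043, -0.0031, 0, 0, 0, -0.09, 0], [-0.0046, -0.0028, 0, 0, 0, -0.09, 0], [-0.0048, -0.0024, 0, 0, 0, -0.09, 0], [-0.0049, -0.0019, 0, 0, 0, -0.09, 0], [-0.0052, -0.0014, 0, 0, 0, -0.09, 0]]
end [ 0.6365 -0.0167]
[ 0.63655762 -0.0167273 ]
```

Emit:
{"api": "move_arm", "payload": {"series": [[[0.0052,0.0009,0,0,0,-0.09,0],[0.0053,0.0006,0,0,0,-0.09,0],[0.0053,0.0001,0,0,0,-0.09,0],[0.0054,-0.0004,0,0,0,-0.09,0],[0.0052,-0.0009,0,0,0,-0.09,0],[0.0052,-0.0014,0,0,0,-0.09,0]]]}}

```text
clock: 10.02
position: [0.6401, 0.0983, 0.2053]
ee_rot: [-0.001, 0.315, 0.949, 0.0]
contact_force: [-2.3, 0.2, 1.6]
width: -0.0004
```

```bash
python3 look.py 6 w; python3 -c "
from h import *
print(P(.54))"
```

```text
10.0167 [0.6401 0.0983 0.2053] [-7.000e-04  3.145e-01  9.492e-01  4.000e-04] [-2.3  0.2  1.6] [ 0.04  0.41  1.4   0.    1.34 -0.89]
[0.64057568 0.09763343]
```

View pics/side6.png

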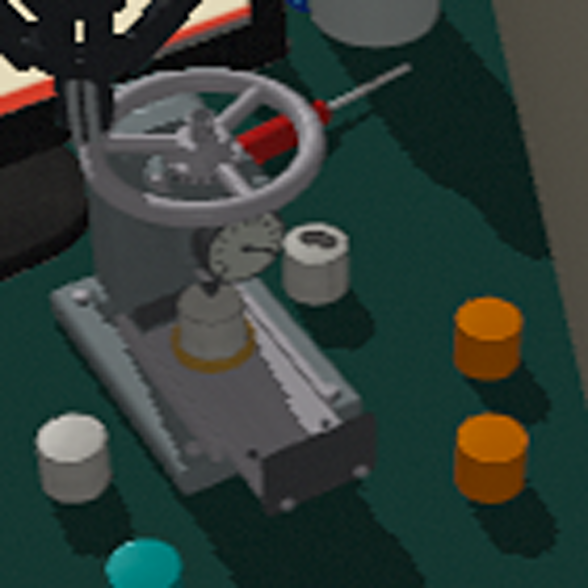

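View pics/wrist6.png

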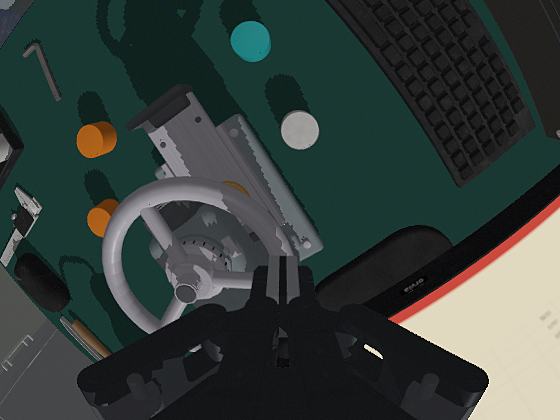

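Emit:
{"api": "move_arm", "payload": {"series": [[[0.005,-0.0018,0,0,0,-0.09,0],[0.0048,-0.0022,0,0,0,-0.09,0],[0.0046,-0.0027,0,0,0,-0.09,0],[0.0044,-0.0031,0,0,0,-0.09,0],[0.0041,-0.0034,0,0,0,-0.09,0],[0.0037,-0.0039,0,0,0,-0.09,0],[0.0034,-0.0041,0,0,0,-0.09,0],[0.003,-0.0044,0,0,0,-0.09,0],[0.0025,-0.0047,0,0,0,-0.09,0],[0.0022,-0.0049,0,0,0,-0.09,0],[0.0017,-0.005,0,0,0,-0.09,0],[0.0012,-0.0052,0,0,0,-0.09,0]]]}}

```text
clock: 11.12
position: [0.6806, 0.053, 0.2051]
ee_rot: [-0.001, 0.757, 0.653, 0.0]
contact_force: [-1.1, 2.4, 0.5]
width: -0.0001
```

```bash
python3 look.py 7 w
```

```text
11.1167 [0.6806 0.053  0.2051] [-9.000e-04  7.570e-01  6.534e-01  3.000e-04] [-1.1  2.4  0.5] [-0.02  0.46  1.31  0.    1.37  0.12]
```

View pics/side7.png

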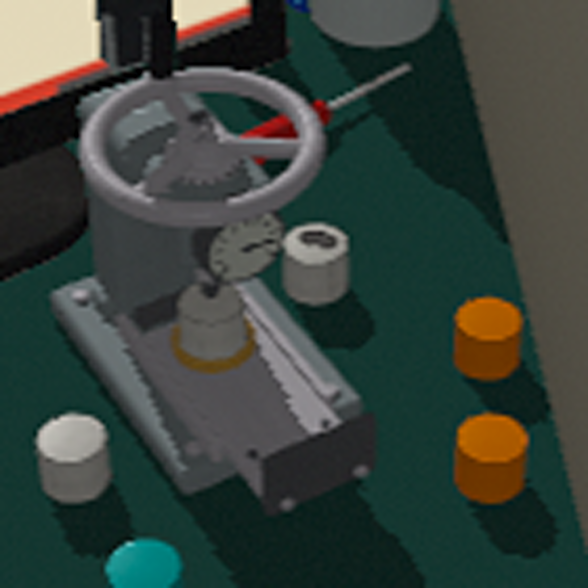

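View pics/wrist7.png

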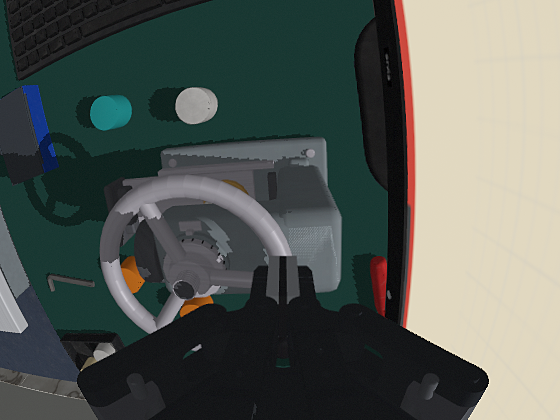

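Handle is at the back at crop (165,60) and tracks the pusher. Continuing.

Emit:
{"api": "move_arm", "payload": {"series": [[[0.0008,-0.0053,0,0,0,-0.09,0],[0.0003,-0.0053,0,0,0,-0.09,0],[-0.0002,-0.0053,0,0,0,-0.09,0],[-0.0007,-0.0053,0,0,0,-0.09,0],[-0.0011,-0.0052,0,0,0,-0.09,0],[-0.0016,-0.0051,0,0,0,-0.09,0],[-0.0021,-0.005,0,0,0,-0.09,0],[-0.0025,-0.0047,0,0,0,-0.09,0]]]}}

```text
clock: 11.88
position: [0.6744, 0.0119, 0.2054]
ee_rot: [-0.0, 0.938, 0.346, 0.001]
contact_force: [0.3, 3.3, -0.1]
width: -0.0001
```

Emit:
{"api": "move_arm", "payload": {"series": [[[-0.0029,-0.0045,0,0,0,-0.09,0],[-0.0033,-0.0041,0,0,0,-0.09,0],[-0.0036,-0.0039,0,0,0,-0.09,0],[-0.004,-0.0036,0,0,0,-0.09,0],[-0.0043,-0.0031,0,0,0,-0.09,0],[-0.0046,-0.0028,0,0,0,-0.09,0],[-0.0048,-0.0024,0,0,0,-0.09,0],[-0.0049,-0.0019,0,0,0,-0.09,0],[-0.0052,-0.0014,0,0,0,-0.09,0]]]}}

```text
clock: 12.63
position: [0.6376, -0.0164, 0.2057]
ee_rot: [-0.0, 0.999, -0.052, 0.002]
contact_force: [2.3, 1.1, -0.3]
width: -0.0001
```

```bash
python3 look.py 8 w; python3 -c "
from h import *
rows(3.15,10)"
```

```text
12.6333 [ 0.6376 -0.0164  0.2057] [-2.000e-04  9.986e-01 -5.210e-02  1.900e-03] [ 2.3  1.1 -0.3] [-0.14  0.39  1.43  0.    1.32  1.54]
[[-0.0052, -0.001, 0, 0, 0, -0.09, 0], [-0.0054, -0.0005, 0, 0, 0, -0.09, 0], [-0.0053, -0, 0, 0, 0, -0.09, 0], [-0.0053, 0.0004, 0, 0, 0, -0.09, 0], [-0.0053, 0.0009, 0, 0, 0, -0.09, 0], [-0.0051, 0.0014, 0, 0, 0, -0.09, 0], [-0.005, 0.0019, 0, 0, 0, -0.09, 0], [-0.0048, 0.0023, 0, 0, 0, -0.09, 0], [-0.0046, 0.0027, 0, 0, 0, -0.09, 0], [-0.0043, 0.0031, 0, 0, 0, -0.09, 0]]
end [ 0.5863 -0.0055]
```

View pics/side8.png

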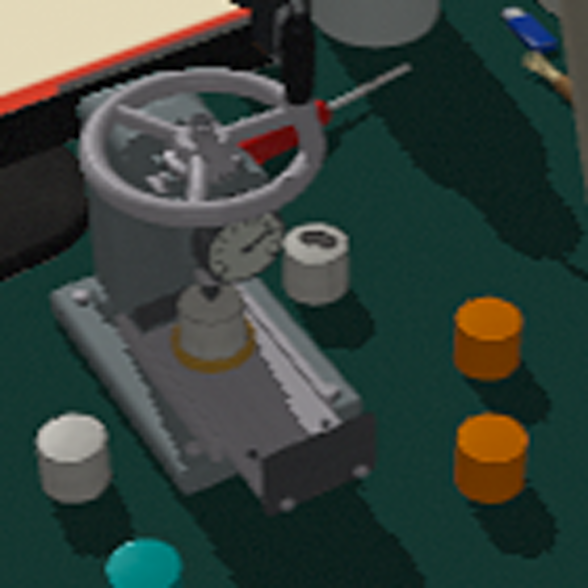

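View pics/wrist8.png

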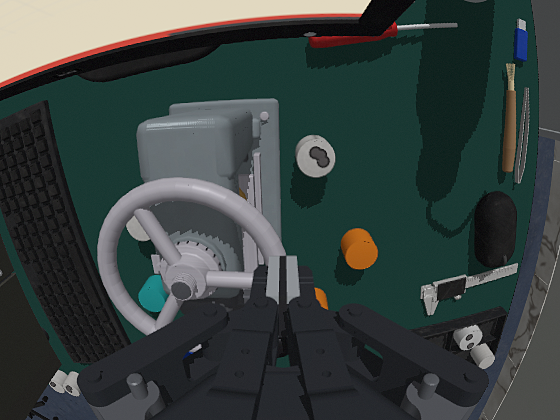

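Half a turn is done, with the handle at the right at crop (297,60). I'll back off, lift, and turn the hand 180° so the last joint has range for the second half.

Emit:
{"api": "move_arm", "payload": {"series": [[[0.005,0,0,0,0,0,0],[0.01,-0.001,0,0,0,0,0],[0,0,0.02,0,0,0,0],[0,0,0.02,0,0,0,0],[0,0,0.02,0,0,0.12,0],[0,0,0.02,0,0,0.12,0],[0,0,0,0,0,0.12,0],[0,0,0,0,0,0.12,0],[0,0,0,0,0,0.12,0],[0,0,0,0,0,0.12,0],[0,0,0,0,0,0.12,0],[0,0,0,0,0,0.12,0],[0,0,0,0,0,0.12,0],[0,0,0,0,0,0.12,0],[0,0,0,0,0,0.12,0],[0,0,0,0,0,0.12,0],[0,0,0,0,0,0.12,0],[0,0,0,0,0,0.12,0]]]}}

```text
clock: 14.23
position: [0.6526, -0.0179, 0.2851]
ee_rot: [0.0, 0.702, 0.712, 0.0]
contact_force: [-0.2, -0.3, -0.4]
width: 0.0001
```

Emit:
{"api": "move_arm", "payload": {"series": [[[0,0,0,0,0,0.12,0],[0,0,0,0,0,0.12,0],[0,0,0,0,0,0.12,0],[0,0,0,0,0,0.12,0],[0,0,0,0,0,0.12,0],[0,0,0,0,0,0.12,0],[0,0,0,0,0,0.12,0],[0,0,0,0,0,0.12,0],[0,0,0,0,0,0.12,0],[0,0,0,0,0,0.12,0],[0,0,0,0,0,0.12,0],[0,0,0,0,0,0.12,0],[0,0,0,0,0,0.02,0],[0,0,0,0,0,0,0],[0,0,0,0,0,0,0]]]}}

```text
clock: 15.48
position: [0.652, -0.0178, 0.2851]
ee_rot: [0.0, 0.054, 0.999, -0.0]
contact_force: [-1.1, -0.3, -1.0]
width: 0.0002
```

```bash
python3 look.py 9; python3 -c "
from rig import manip
from h import *
q=manip.get_state()['ee_rot'];print('yaw',2*np.arctan2(q[2],q[1]))"
```

```text
15.4833 [ 0.652  -0.0178  0.2851] [ 0.      0.0536  0.9986 -0.    ] [-1.1 -0.3 -1. ] [-0.13  0.38  1.25 -0.    1.51 -1.6 ]
yaw 3.034581902210924
```

View pics/side9.png

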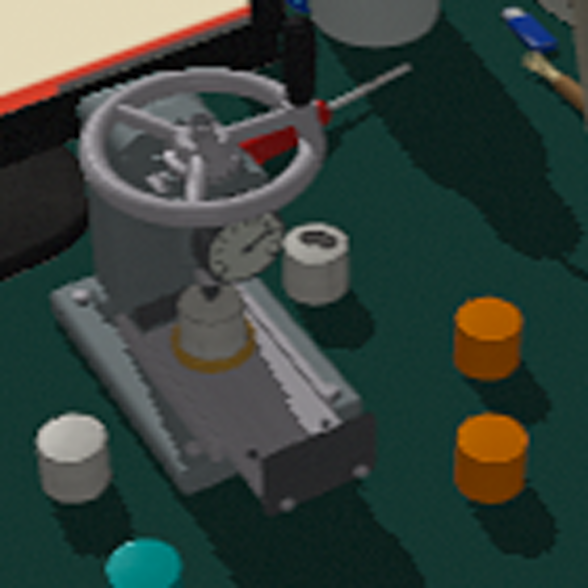

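Handle is undisturbed, so I'll descend behind it and move up to touch.

Emit:
{"api": "move_arm", "payload": {"series": [[[0.004,0,-0.02,0,0,0,0],[0,0,-0.02,0,0,0,0],[0,0,-0.02,0,0,0,0],[0,0,-0.02,0,0,0,0],[0,0,0,0,0,0,0],[0,0,0,0,0,0,0],[-0.004,0.0003,0,0,0,0,0],[-0.004,0.0003,0,0,0,0,0],[-0.004,0.0003,0,0,0,0,0],[-0.002,0,0,0,0,0,0],[0,0,0,0,0,0,0]]]}}

```text
clock: 16.45
position: [0.641, -0.0168, 0.2064]
ee_rot: [0.001, 0.053, 0.999, -0.0]
contact_force: [-0.5, 0.3, 0.7]
width: 0.0002
```

Emit:
{"api": "move_arm", "payload": {"series": [[[-0.002,0,0,0,0,0,0],[-0.001,0,0,0,0,0,0],[0,0,0,0,0,0,0]]]}}

```text
clock: 16.7
position: [0.6382, -0.0168, 0.2054]
ee_rot: [0.0, 0.053, 0.999, 0.0]
contact_force: [-0.1, 0.0, 0.4]
width: 0.0001
```

Emit:
{"api": "move_arm", "payload": {"series": [[[-0.001,0,0,0,0,0,0],[-0.001,0,0,0,0,0,0],[0,0,0,0,0,0,0]]]}}

```text
clock: 16.95
position: [0.6364, -0.0168, 0.2053]
ee_rot: [0.0, 0.053, 0.999, 0.0]
contact_force: [-0.2, -0.2, -0.3]
width: 0.0004
```

Emit:
{"api": "move_arm", "payload": {"series": [[[-0.001,0,0,0,0,0,0],[0,0,0,0,0,0,0]]]}}

```text
clock: 17.12
position: [0.6359, -0.0168, 0.2053]
ee_rot: [0.001, 0.053, 0.999, 0.0]
contact_force: [1.7, -1.1, -1.4]
width: -0.0001
```

Emit:
{"api": "move_arm", "payload": {"series": [[[-0.001,0,0,0,0,0,0],[0,0,0,0,0,0,0]]]}}

```text
clock: 17.28
position: [0.6347, -0.0168, 0.2053]
ee_rot: [0.0, 0.053, 0.999, 0.0]
contact_force: [1.6, 0.9, -0.8]
width: 0.0001
```

Emit:
{"api": "move_arm", "payload": {"series": [[[-0.001,0,0,0,0,0,0],[0,0,0,0,0,0,0]]]}}

```text
clock: 17.45
position: [0.6334, -0.0168, 0.2053]
ee_rot: [0.0, 0.053, 0.999, 0.0]
contact_force: [1.8, 0.3, -2.0]
width: 0.0001
```

```bash
python3 -c "
from h import *
print(P(3.2));rows(3.2,15,.09,start=(.6335,-.0168)); rows(4.55,15,.09)"
```

```text
[ 0.63365551 -0.01733275]
[[-0.0051, -0.0013, 0, 0, 0, -0.09, 0], [-0.0054, -0.0002, 0, 0, 0, -0.09, 0], [-0.0053, 0.0002, 0, 0, 0, -0.09, 0], [-0.0053, 0.0008, 0, 0, 0, -0.09, 0], [-0.0052, 0.0011, 0, 0, 0, -0.09, 0], [-0.0051, 0.0017, 0, 0, 0, -0.09, 0], [-0.0049, 0.0021, 0, 0, 0, -0.09, 0], [-0.0047, 0.0025, 0, 0, 0, -0.09, 0], [-0.0044, 0.003, 0, 0, 0, -0.09, 0], [-0.0042, 0.0033, 0, 0, 0, -0.09, 0], [-0.0038, 0.0037, 0, 0, 0, -0.09, 0], [-0.0035, 0.004, 0, 0, 0, -0.09, 0], [-0.0032, 0.0043, 0, 0, 0, -0.09, 0], [-0.0027, 0.0046, 0, 0, 0, -0.09, 0], [-0.0023, 0.0048, 0, 0, 0, -0.09, 0]]
end [0.5684 0.0178]
[[-0.0019, 0.005, 0, 0, 0, -0.09, 0], [-0.0014, 0.0051, 0, 0, 0, -0.09, 0], [-0.0009, 0.0053, 0, 0, 0, -0.09, 0], [-0.0005, 0.0053, 0, 0, 0, -0.09, 0], [0.0001, 0.0053, 0, 0, 0, -0.09, 0], [0.0005, 0.0054, 0, 0, 0, -0.09, 0], [0.0009, 0.0052, 0, 0, 0, -0.09, 0], [0.0015, 0.0051, 0, 0, 0, -0.09, 0], [0.0019, 0.005, 0, 0, 0, -0.09, 0], [0.0023, 0.0048, 0, 0, 0, -0.09, 0], [0.0028, 0.0046, 0, 0, 0, -0.09, 0], [0.0031, 0.0043, 0, 0, 0, -0.09, 0], [0.0036, 0.004, 0, 0, 0, -0.09, 0], [0.0038, 0.0037, 0, 0, 0, -0.09, 0], [0.0042, 0.0033, 0, 0, 0, -0.09, 0]]
end [0.5884 0.0892]
```

Emit:
{"api": "move_arm", "payload": {"series": [[[-0.0051,-0.0013,0,0,0,-0.12,0],[-0.0054,-0.0002,0,0,0,-0.1,0],[-0.0053,0.0002,0,0,0,-0.09,0],[-0.0053,0.0008,0,0,0,-0.09,0],[-0.0052,0.0011,0,0,0,-0.09,0],[-0.0051,0.0017,0,0,0,-0.09,0],[-0.0049,0.0021,0,0,0,-0.09,0],[-0.0047,0.0025,0,0,0,-0.09,0],[-0.0044,0.003,0,0,0,-0.09,0],[-0.0042,0.0033,0,0,0,-0.09,0],[-0.0038,0.0037,0,0,0,-0.09,0],[-0.0035,0.004,0,0,0,-0.09,0],[-0.0032,0.0043,0,0,0,-0.09,0],[-0.0027,0.0046,0,0,0,-0.09,0],[-0.0023,0.0048,0,0,0,-0.09,0]]]}}

```text
clock: 18.7
position: [0.5673, 0.0169, 0.2054]
ee_rot: [0.0, 0.682, 0.732, -0.001]
contact_force: [0.3, -2.8, -0.0]
width: -0.0002
```

```bash
python3 look.py 10 w
```

```text
18.7 [0.5673 0.0169 0.2054] [ 2.000e-04  6.817e-01  7.316e-01 -1.300e-03] [ 0.3 -2.8 -0. ] [-0.09  0.29  1.58 -0.    1.27 -0.16]
```

View pics/side10.png

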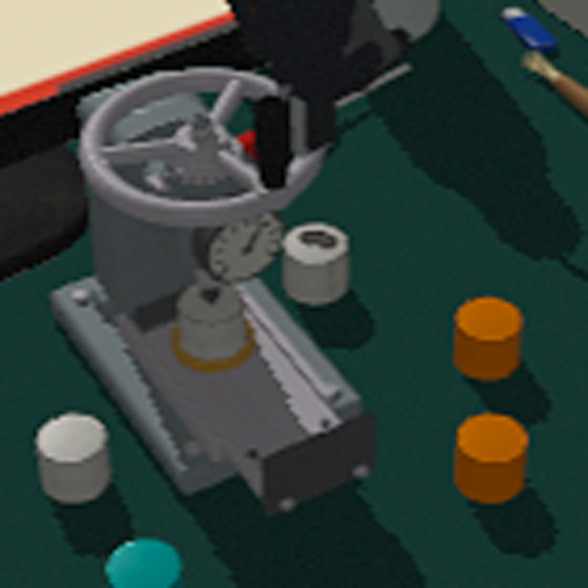

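View pics/wrist10.png

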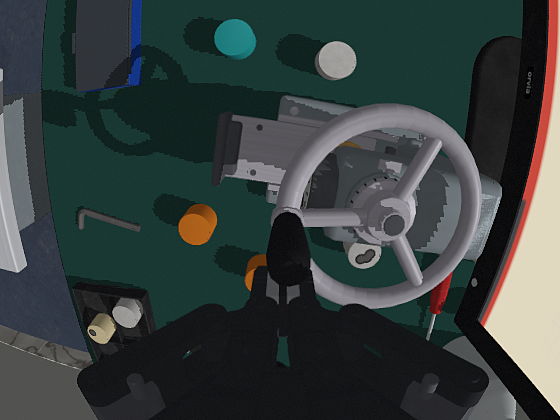

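Handle is at the front, at crop (272,140), with the fingertips square behind it. Continuing.

Emit:
{"api": "move_arm", "payload": {"series": [[[-0.0019,0.005,0,0,0,-0.09,0],[-0.0014,0.0051,0,0,0,-0.09,0],[-0.0009,0.0053,0,0,0,-0.09,0],[-0.0005,0.0053,0,0,0,-0.09,0],[0.0001,0.0053,0,0,0,-0.09,0],[0.0005,0.0054,0,0,0,-0.09,0],[0.0009,0.0052,0,0,0,-0.09,0],[0.0015,0.0051,0,0,0,-0.09,0],[0.0019,0.005,0,0,0,-0.09,0],[0.0023,0.0048,0,0,0,-0.09,0],[0.0028,0.0046,0,0,0,-0.09,0],[0.0031,0.0043,0,0,0,-0.09,0],[0.0036,0.004,0,0,0,-0.09,0],[0,0,0,0,0,0,0],[0,0,0,0,0,0,0]]]}}

```text
clock: 20.05
position: [0.5795, 0.0822, 0.205]
ee_rot: [-0.0, 0.971, 0.238, -0.001]
contact_force: [-1.9, 0.1, -0.6]
width: -0.0007
```

```bash
python3 look.py 11 w; python3 -c "
from h import *
rows(5.72,7,.08)"
```

```text
20.05 [0.5795 0.0822 0.205 ] [-2.000e-04  9.713e-01  2.377e-01 -1.000e-03] [-1.9  0.1 -0.6] [ 0.02  0.31  1.54 -0.    1.29  1.11]
[[0.0034, 0.0033, 0, 0, 0, -0.08, 0], [0.0037, 0.003, 0, 0, 0, -0.08, 0], [0.0039, 0.0027, 0, 0, 0, -0.08, 0], [0.0041, 0.0023, 0, 0, 0, -0.08, 0], [0.0043, 0.002, 0, 0, 0, -0.08, 0], [0.0045, 0.0017, 0, 0, 0, -0.08, 0], [0.0045, 0.0013, 0, 0, 0, -0.08, 0]]
end [0.6088 0.0985]
```

View pics/side11.png

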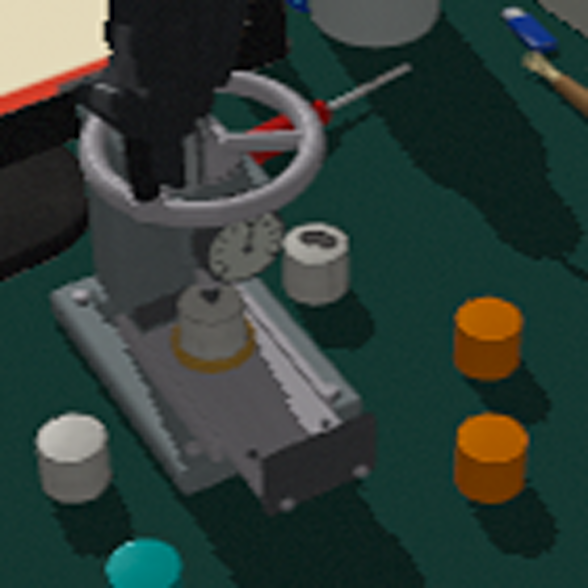

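View pics/wrist11.png

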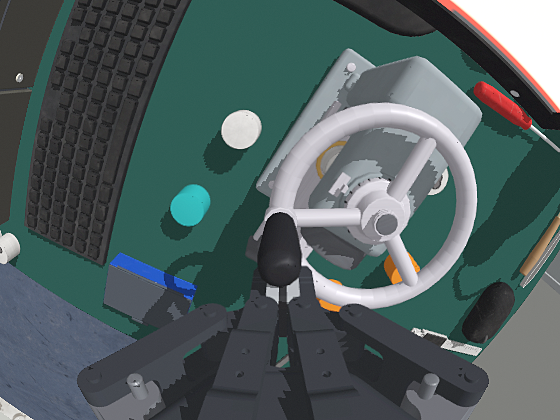

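Emit:
{"api": "move_arm", "payload": {"series": [[[0.0034,0.0033,0,0,0,-0.08,0],[0.0037,0.003,0,0,0,-0.08,0],[0.0039,0.0027,0,0,0,-0.08,0],[0.0041,0.0023,0,0,0,-0.08,0],[0.0043,0.002,0,0,0,-0.08,0],[0.0045,0.0017,0,0,0,-0.08,0],[0,0,0,0,0,0,0],[0,0,0,0,0,0,0]]]}}

```text
clock: 20.82
position: [0.6044, 0.097, 0.2054]
ee_rot: [0.0, 1.0, -0.001, 0.0]
contact_force: [-1.1, 0.3, 0.3]
width: -0.0002
```

```bash
python3 look.py 12 w
```

```text
20.8167 [0.6044 0.097  0.2054] [ 1.e-04  1.e+00 -5.e-04  3.e-04] [-1.1  0.3  0.3] [ 0.05  0.35  1.48 -0.    1.3   1.62]
```

View pics/wrist12.png

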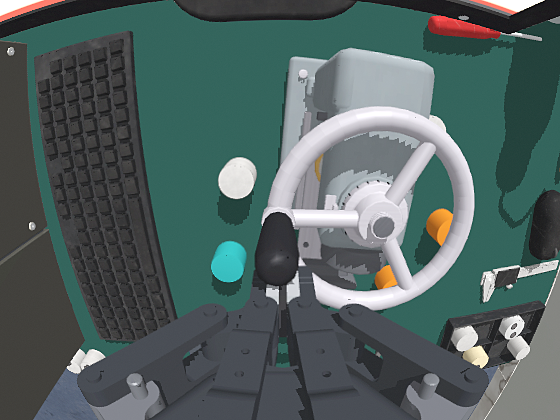

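Emit:
{"api": "move_arm", "payload": {"series": [[[0.002,0.0006,0,0,0,-0.05,0],[0.0015,0.0005,0,0,0,-0.03,0],[0,0,0,0,0,0,0],[0,0,0,0,0,0,0],[-0.01,0.001,0,0,0,0,0],[-0.02,0.002,0,0,0,0,0],[-0.02,0.002,0,0,0,0,0],[-0.02,0.002,0.02,0,0,0,0],[-0.02,0.002,0.03,0,0,0,0],[-0.02,0.002,0.03,0,0,0,0],[-0.02,-0.02,0.02,0,0,0,0],[-0.02,-0.03,0,0,0,0,0],[-0.02,-0.03,0,0,0,0,0],[0,0,0,0,0,0,0]]]}}

```text
clock: 22.08
position: [0.4339, 0.0256, 0.3063]
ee_rot: [0.002, 0.999, -0.043, 0.0]
contact_force: [-0.3, -0.6, -1.7]
width: 0.0002
```

```bash
cat > cmp.py <<'E'
import sys,cv2,numpy as np
from rig import manip
n=sys.argv[1]; o=[]
for c,y,x,f,w in(("side",165,190,5,80),("top",150,180,5,110)):
    d=manip.get_image(c)["color"][:,:,::-1].copy(); cv2.imwrite(f"pics/full_{c}{n}.png",d)
    e=cv2.imread(f"pics/{c}0.png")
    a=[cv2.resize(i[y:y+80,x:x+80],None,fx=f,fy=f,interpolation=cv2.INTER_CUBIC) for i in(e,d)]
    cv2.imwrite(f"pics/cmp_{c}{n}.png",np.hstack(a))
    # dark handle centroid
    x0,x1,y0,y1=(200,224,180,208) if c=="side" else (200,216,186,205)
    for i in(e,d):
        r=i[y0:y1,x0:x1].max(2)<45; ys,xs=np.nonzero(r); o.append((c,r.sum(),(xs.mean()+x0).round(2),(ys.mean()+y0).round(2)))
print(o)
E
python3 cmp.py 13
```

```text
[('side', np.int64(353), np.float64(208.94), np.float64(195.07)), ('side', np.int64(358), np.float64(209.01), np.float64(195.05)), ('top', np.int64(70), np.float64(207.81), np.float64(194.61)), ('top', np.int64(75), np.float64(207.88), np.float64(195.17))]
```

View pics/cmp_side13.png

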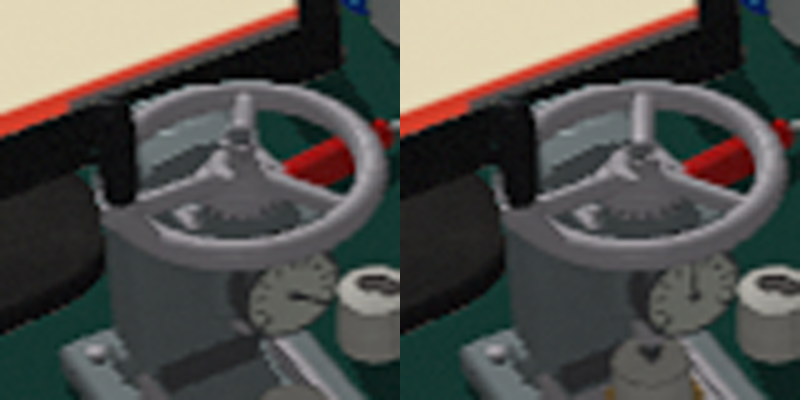

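View pics/cmp_top13.png

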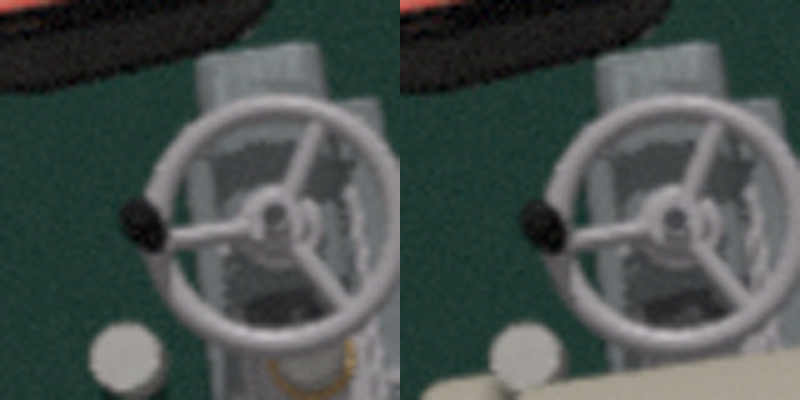

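The handle is almost back on the start position: the side images agree, and the top image shows it about 0.5 px (≈1 mm) short. I'll refine that with a weighted centroid.

```bash
python3 - <<'E'
import cv2,numpy as np
from h import plane
for c,b in (("top",(199,217,184,206)),):
  for th in (45,50,55,60):
    for nme in ("pics/top0.png","pics/full_top13.png"):
        i=cv2.imread(nme).astype(float).max(2)[b[2]:b[3],b[0]:b[1]]
        w=np.clip(th-i,0,20); ys,xs=np.mgrid[b[2]:b[3],b[0]:b[1]]
        p=((w*xs).sum()/w.sum(),(w*ys).sum()/w.sum()); print(c,th,np.round(p,2),plane(c,p,.22).round(4))
# dark handle vs bright rim: subpixel spoke centre rows for left spoke, columns 217..227
for nme in ("pics/top0.png","pics/full_top13.png"):
    i=cv2.imread(nme).astype(float).max(2); out=[]
    for x in range(217,228):
        col=i[191:202,x]; w=np.clip(col-110,0,None); out.append((w*np.arange(191,202)).sum()/w.sum())
    print(np.round(out,2))
E
```

```text
top 45 [207.99 194.95] [0.6243 0.0989 0.22  ]
top 45 [208.16 195.42] [0.6232 0.0988 0.22  ]
top 50 [207.89 194.8 ] [0.6247 0.0991 0.22  ]
top 50 [207.99 195.27] [0.6236 0.0991 0.22  ]
top 55 [207.6  194.66] [0.6251 0.0996 0.22  ]
top 55 [207.72 195.11] [0.6241 0.0996 0.22  ]
top 60 [206.52 194.52] [0.626  0.1018 0.22  ]
top 60 [206.63 194.85] [0.6252 0.1017 0.22  ]
[196.25 196.06 195.83 195.52 195.32 195.21 195.63 196.14 195.52 194.74
 194.24]
[196.46 196.18 196.   195.73 195.71 195.49 195.77 196.3  195.34 194.83
 194.35]
```

About 1.1 mm short, roughly 1.1°. I'll retrace to the contact and nudge that much further.

Emit:
{"api": "move_arm", "payload": {"series": [[[0.02,0.03,0,0,0,0,0],[0.02,0.03,0,0,0,0,0],[0.02,0.02,-0.02,0,0,0,0],[0.02,-0.002,-0.03,0,0,0,0],[0.02,-0.002,-0.03,0,0,0,0],[0.02,-0.002,-0.02,0,0,0,0],[0.02,-0.002,0,0,0,0,0],[0.015,-0.002,0,0,0,0,0],[0,0,0,0,0,0,0],[0,0,0,0,0,0,0],[0,0,0,0,0,0,0],[0.005,0,0,0,0,0,0],[0.005,-0.001,0,0,0,0,0],[0.003,0,0,0,0,0,0],[0.002,0,0,0,0,0,0],[0,0,0,0,0,0,0],[0,0,0,0,0,0,0]]]}}

```text
clock: 23.6
position: [0.6077, 0.0983, 0.2054]
ee_rot: [0.0, 0.999, -0.042, 0.0]
contact_force: [0.3, -0.6, 0.2]
width: -0.0003
```

Emit:
{"api": "move_arm", "payload": {"series": [[[0.0006,0,0,0,0,0,0],[0.0006,0,0,0,0,0,0],[0,0,0,0,0,0,0],[0,0,0,0,0,0,0]]]}}

```text
clock: 23.93
position: [0.6084, 0.0983, 0.2053]
ee_rot: [0.0, 0.999, -0.042, -0.0]
contact_force: [-2.4, 0.1, 1.0]
width: -0.0003
```

Emit:
{"api": "move_arm", "payload": {"series": [[[0.0005,0,0,0,0,0,0],[0,0,0,0,0,0,0],[0,0,0,0,0,0,0],[-0.01,0.001,0,0,0,0,0],[-0.02,0.002,0,0,0,0,0],[-0.02,0.002,0,0,0,0,0],[-0.02,0.002,0.02,0,0,0,0],[-0.02,0.002,0.03,0,0,0,0],[-0.02,0.002,0.03,0,0,0,0],[-0.02,-0.03,0.02,0,0,0,0],[-0.02,-0.03,0,0,0,0,0],[-0.02,-0.03,0,0,0,0,0],[-0.02,-0.03,0,0,0,0,0],[-0.02,-0.03,0,0,0,0,0],[0,-0.03,0,0,0,0,0],[0,-0.03,0,0,0,0,0],[0,0,0,0,0,0,0],[0,0,0,0,0,0,0]]]}}

```text
clock: 25.43
position: [0.3992, -0.1018, 0.3053]
ee_rot: [0.0, 0.999, -0.044, 0.001]
contact_force: [-0.2, 1.0, -0.0]
width: -0.0
```

```bash
python3 cmp.py 14;  python3 - <<'E'
import cv2,numpy as np
from h import plane
b=(199,217,184,206)
for th in (45,50,55):
    for nme in ("pics/top0.png","pics/full_top14.png"):
        i=cv2.imread(nme).astype(float).max(2)[b[2]:b[3],b[0]:b[1]]
        w=np.clip(th-i,0,20); ys,xs=np.mgrid[b[2]:b[3],b[0]:b[1]]
        p=((w*xs).sum()/w.sum(),(w*ys).sum()/w.sum()); print(th,np.round(p,2),plane("top",p,.22).round(4))
for nme in ("pics/top0.png","pics/full_top14.png"):
    i=cv2.imread(nme).astype(float).max(2); out=[]
    for x in range(217,228):
        col=i[191:202,x]; w=np.clip(col-110,0,None); out.append((w*np.arange(191,202)).sum()/w.sum())
    print(np.round(out,2))
E
```

```text
[('side', np.int64(353), np.float64(208.94), np.float64(195.07)), ('side', np.int64(350), np.float64(208.81), np.float64(194.95)), ('top', np.int64(70), np.float64(207.81), np.float64(194.61)), ('top', np.int64(71), np.float64(207.94), np.float64(194.37))]
45 [207.99 194.95] [0.6243 0.0989 0.22  ]
45 [208.01 194.59] [0.6251 0.0987 0.22  ]
50 [207.89 194.8 ] [0.6247 0.0991 0.22  ]
50 [207.92 194.44] [0.6254 0.0988 0.22  ]
55 [207.6  194.66] [0.6251 0.0996 0.22  ]
55 [207.64 194.34] [0.6258 0.0994 0.22  ]
[196.25 196.06 195.83 195.52 195.32 195.21 195.63 196.14 195.52 194.74
 194.24]
[195.99 195.76 195.42 195.27 195.01 194.97 195.52 196.09 195.24 194.55
 193.91]
```

View pics/full_side14.png

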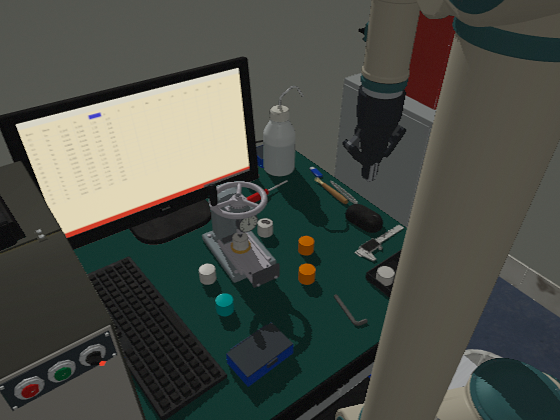

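View pics/full_top14.png

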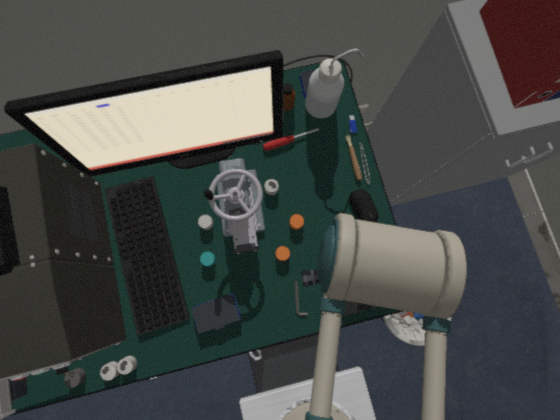

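The wheel is within about 0.7° of its start mark. The stage is home, the loose items are at their original pixels and the hand is clear, so I'm handing in.

```bash
python3 -c "
from rig import manip
print(manip.get_state()['contact_force'].round(1)); print(manip.sign_off())"
```

```text
[ 0.4 -0.3 -0.3]
the job is handed in; nothing more can be done
None
```

I handed the job in at about 25.5 s. The stage is home under the spindle, and the wheel has been pushed one full clockwise turn. I used the closed fingertips throughout and gripped nothing.

- **Stage:** I pushed the front plate until it stopped at TCP x = 0.4927 m with the force rising to about 15 N, where the home position was expected.
- **Wheel:** I pushed the handle in two half-turn strokes, turning the hand round in between. The first check showed it about 1.1° short, so I nudged it on.
- **Handle position:** Compared with the start, the last top view puts the handle about 0.7 mm (0.7°) past the mark. The side view differs by only about 0.1 px, so the two do not quite agree.
- **Penetrator:** The dial needle and the screw end had both moved after the turn. I did not measure the force of the penetrator on the specimen.
- **Surroundings:** The other bench items looked unmoved in the last pictures. The hand stood clear at a height of 0.305 m, with only sensor noise on the force reading.

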